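Raise the display-lamp dimmer to its stop and switch the lamp on

ROBOT

A 6-joint arm with a two-finger parallel gripper is mounted at the origin on the work surface. World frame = base frame: x ahead of the robot, y to its left, z up, the work surface at z = 0. Lengths are in m, angles in degrees, forces in N, time in s.
With the tool pointing down it reaches from about 0.35 to 0.875 m from the base axis. Payload 4.2 kg.
Tool frame: the origin (TCP) lies between the finger pads; the fingertips stand 11 mm ahead of it and the grasp point (between the pads) lies 8 mm behind it; z points along the fingers, y is the direction in which the jaws open and shut (so a half turn about z gives the same grasp; the last joint's range is limited). The gripper opens to 87 mm and grips with 3 to 60 N. Pads are 19 mm wide; open, the fingers measure 117 mm over their backs; the gripper's body (75 mm by 190 mm) begins 51 mm behind the grasp point.
Start: joints at [84.259, 22.042, 0.453, 0, -68.411, -14.817], TCP at [0.219, 0.585, 0.234] pointing down, gripper open.
Joint ranges: [-179.83, 179.83], [-69.29, 118.12], [-61.27, 80.66], [-181.25, 117.63], [-171.15, -9.14], [-177.46, 177.46]. Speed limits (degrees/s): [159.86, 159.86, 180, 180, 180, 180].

INTERFACE

Orientations are given as a 3x3 rotation matrix whose columns are the frame's x, y, z axes.
In Python, from station import sense, capture, get_calibration, finish_job, search_frame, cut_out gives the robot as it stands.
- The arm moves only by the tool arm_command, never from a script. Its argument "rows" is a list of rows, each an object with "fingers": the opening in per cent of the stroke, from 0 (shut) to 100 (fully open); "travel": the shift along the tool's x, y, z in cm, a list of three; "roll": the turn about the tool's z in degrees. A call has 1 to 10 rows; each row is the pose to reach, as a shift and turn from the pose commanded when the call began, along the tool's axes at that moment; what a row does not reach only later rows make up. A row lasts 1/10 s, in which the tool goes at most 50 mm and 8.59 degrees, less where a joint would pass 70% of its speed; a pose out of reach is approached as far as the arm can. A call with a gripper value outside its range is refused whole. The fingers move at their own pace and stop on an object; the grip force is fixed at half the most. Time passes only in rows, so rows that repeat a pose let the fingers close. It gives the time, the measured TCP pose, the force and the opening at its end, in the units of the state.
- sense(): the state, without advancing time (a new reading comes with each control period).
- capture(name): name is "scene" or "top"; returns (picture, depth): 384x512x3 uint8, red, green, blue; 384x512 float32, m along the optical axis (not along the pixel's ray), 0 where there is no reading.
- get_calibration(name): a dict with "fov_y" (degrees; the focal length in pixels is half the picture's height over the tangent of half this angle, whatever the lens; pixels are square), "cx", "cy" (the principal point, pixels), "origin" and "attitude" of the camera in the world. Camera axes: x right, y down, z forward; pixel columns grow to the right and rows downward; lengths in m; the calibration is good to about 2 mm. A picture is of the moment at which its call begins. get_calibration takes no time and is no camera call.
- finish_job(): hands the job in, once; it reports no verdict.
Trained networks look in the newest picture that a camera, given by its name, has taken for a name from the list of things; names that differ only in an ending like _2 or _b are one class to them, and where a whole thing is asked for, a point or a joint stands for the part that bears it (a point fixed in the world has none). Each returns a list of dicts, best first, with "p" (0 to 1); they miss things now and then, are a little off and sometimes report something else, mostly with a low value. They report only what shows in the picture. A call takes as long as a camera call.
- search_frame(camera, label): "position" ([x, y, z] in m, in world coordinates, good to about 4 mm: the middle of the surface that is visible of it).
- cut_out(camera, label): "mask" (384x512 bool, what is visible of it).
The state is a dict: "time_s": time; "joints": joint angles; "joint_velocities": joint speeds; "effort": joint torques, N m; "tcp_pos": TCP position; "ee_rot": TCP orientation; "wrist_force": force on the tool from outside, world axes, zero at the start; "moment": the same for the moment, N m; "gripper_width": opening from 0.0 (shut) to 1.0 (fully open).
Only numpy, scipy, OpenCV 4.12 (cv2) and the standard library are available. Lean on these libraries where they do the work, as an engineer would, in place of code of your own. Each camera call takes 0.05 s, during which the arm holds its last target. There are 200 camera calls.

TASK

On the dimmer console, grip the inner knob of the double dial and turn it clockwise until its pointer comes up against the brass stop screw on the outer limit ring; feel for the stop, press lightly against it and leave the pointer resting there, without shifting the outer ring. Then push the lamp switch fully over to its far side, and leave the pieces standing around the console where they are.

Things in the scene. Friction and masses are not known exactly. Their poses are not given: they have to be found in the camera images.
- console: Fixed grey metal dimmer console, 180 (x) x 280 (y) x 60 mm high, bright top plate. Origin: centre of its underside, on the table; z up; its x axis points away from the robot at yaw 0. The double dial's upright axis is at (0, +55 mm), the lamp switch's base at (0, -90 mm) in this frame. Place and yaw differ each time.
- dim_knob: Inner knob of the double dial, black plastic. Origin on its upright turning axis, 74 mm above the table, level with the outer ring's top face; its x axis points along its pointer. The pointer is an arm 8 mm wide, out to 50 mm from the axis, 3 to 12 mm above the origin. It turns clockwise seen from above (yaw falls), 0.6 to 2.8 rad to the stop: maybe two grasps.
- knob_grip (a point): Point on the dial's axis to grip at, 40 mm above the knob's origin, 114 mm above the table. The knob's grip is an upright bar 40 mm long (along the pointer) and 14 mm thick, its top 12 mm above this point, its foot 32 mm below. The knob turns against about 0.06 N m of friction and stays where it is left.
- pointer_face (a point): Point on the clockwise side face of the knob's pointer, 45 mm out from the axis, where the stop screw meets it (7 mm above the knob's origin).
- limit_ring: Outer ring of the double dial, dark knurled steel, 100 mm across, 14 mm high, coaxial with and below the knob. Origin on the axis at the console's top, 60 mm above the table; its x axis points to its lug. Held only by friction of about 0.4 N m (9 N at the stop screw); a harder push of the pointer drags it round. It must stay within 2 mm at the lug.
- limit_lug (a point): Top centre of the ring's steel lug, 45 mm from the axis, 12 mm radially x 10 mm around, 12 mm high. From its anticlockwise face a brass stop screw (7 mm round head) sticks out towards the coming pointer, 2 to 15 mm, differing each time and not reported: find it by feel, as a rise of the turning moment (1 N at the screw is 0.045 N m).
- lamp_switch (a joint): Toggle of the lamp switch, rad: 0 = off, leaning 0.5 rad to the console's -x (robot) side; 1.0 = fully over, on, leaning 0.5 rad to its +x side. It pivots about a level axis along the console's y, 82 mm above the table over the middle of its base, against 0.06 N m of friction, and stays where it is left.
- lamp_switch_tip (a point): Centre of the toggle's black ball, 26 mm in diameter, 50 mm from its pivot on a 10 mm steel rod; the switch base below is 70 x 50 x 25 mm.
- soap_dispenser: Bystander: white onyx soap dispenser, a 70 x 70 x 120 mm block with a steel pump up to 171 mm. Origin: centre of its underside.
- onyx_cup: Bystander: pink stone cup, 72 mm across, 75 mm high. Origin: centre of its underside.
- bud_vase: Bystander: brown stone vase, 64 mm across, 105 mm high. Origin: centre of its underside.

How it is judged:
By the outcome, as a careful person would: the job done as asked, in the order asked, and still so for the second after the job is handed in, with the robot touching nothing.
It also fails if it takes over 70 s, if anything falls off the work surface, if the arm or the gripper's body presses on something with over 40 N, if the wrist force passes 120 N, or if a joint passes its speed limit or range.

## Working session

There is one attempt and no reset: what is moved stays moved. The work goes in short steps, Python scripts to look and compute and a tool call to move; the robot and the scene stay as the last step left them, time stands still between calls to the robot, and variables do not carry over. Pictures are saved under pics/ and viewed, about 8 in all and at most 12, crops included, and the job is handed in when it is done.

Besides the shell and the picture viewer there is one more tool, called after ">>>" by a JSON object that holds its "op" and its "data", one argument or row to a line. arm_command: Moves the arm, as the interface text tells. Its arguments: {"type":"object","properties":{"rows":{"type":"array","items":{"type":"object","properties":{"fingers":{"type":"number"},"travel":{"type":"array","items":{"type":"number"}},"roll":{"type":"number"}}}}},"required":["rows"]}

```bash
mkdir -p pics; cat > h.py <<'E'
import numpy as np, cv2
from station import *
def px2w(name,u,v,d):
    c=get_calibration(name); f=192/np.tan(np.radians(c["fov_y"])/2)
    p=np.stack([(u-c["cx"])/f*d,(v-c["cy"])/f*d,d],-1)
    return p@np.array(c["attitude"]).T+np.array(c["origin"])
def cloud(name,d):
    v,u=np.mgrid[:384,:512]; return px2w(name,u.astype(float),v.astype(float),d)
E
python3 - <<'E'
from h import *
for n in("scene","top"):
    p,d=capture(n); cv2.imwrite(f"pics/{n}0.png",p[:,:,::-1]); np.savez(f"{n}0.npz",p=p,d=d)
    print(n,get_calibration(n))
    for l in["console","dim_knob","knob_grip","pointer_face","limit_ring","limit_lug","lamp_switch","lamp_switch_tip","soap_dispenser","onyx_cup","bud_vase"]:
        print(l,[(np.round(r["position"],3),round(r["p"],2)) for r in search_frame(n,l)][:2])
print(sense())
E
```

```text
scene {'fov_y': 53.57394768052955, 'cx': 257.9367429940704, 'cy': 195.36158499411764, 'origin': array([1.18734015, 0.21237306, 0.81002133]), 'attitude': array([[-0.28880819,  0.72059393, -0.63034452],
       [ 0.95729447,  0.22650818, -0.1796701 ],
       [ 0.013309  , -0.65531552, -0.755238  ]])}
console [(array([0.578, 0.072, 0.058]), 0.62)]
dim_knob [(array([0.535, 0.124, 0.093]), 0.76)]
knob_grip [(array([0.538, 0.122, 0.1  ]), 0.82)]
pointer_face [(array([0.534, 0.12 , 0.096]), 0.74), (array([ 0.53 , -0.167,  0.057]), 0.2)]
limit_ring [(array([0.546, 0.123, 0.076]), 0.9)]
limit_lug [(array([0.553, 0.117, 0.072]), 0.55)]
lamp_switch [(array([ 0.535, -0.025,  0.13 ]), 0.56)]
lamp_switch_tip [(array([0.536, 0.119, 0.094]), 0.61), (array([ 0.534, -0.027,  0.132]), 0.57)]
soap_dispenser [(array([0.58 , 0.322, 0.099]), 0.58), (array([0.578, 0.068, 0.061]), 0.5)]
onyx_cup [(array([ 0.531, -0.167,  0.056]), 0.72)]
bud_vase [(array([ 0.647, -0.168,  0.058]), 0.63)]
top {'fov_y': 56.08271610576508, 'cx': 260.4065212188328, 'cy': 186.81033812778858, 'origin': array([0.50388502, 0.03861201,
[... 862 characters left out ...]
3770e-04,
       -6.84126102e+01, -1.48162566e+01]), 'joint_velocities': array([-0.04430254, -0.03224891,  0.00256787, -0.02318978, -0.027235  ,
       -0.0164637 ]), 'effort': array([-1.35290493e-04, -3.90473056e+01,  1.87621737e+01,  4.22434509e+00,
        1.53625739e-02, -2.54199034e-05]), 'tcp_pos': array([0.2194249 , 0.58518929, 0.23353309]), 'ee_rot': array([[ 9.36328588e-01, -3.51125013e-01, -8.22089043e-06],
       [-3.51125013e-01, -9.36328587e-01, -5.48577492e-05],
       [ 1.15644732e-05,  5.42514391e-05, -9.99999998e-01]]), 'wrist_force': array([ 0.58967371, -0.10591104, -0.37127033]), 'moment': array([-0.01662471,  0.08239172,  0.03508706]), 'gripper_width': 0.9990842737183432}
```

```bash
python3 - <<'E'
from h import *
s=np.load("scene0.npz");t=np.load("top0.npz")
cv2.imwrite("pics/both.png",cv2.resize(np.vstack([s["p"],t["p"]])[:,:,::-1],None,fx=.78,fy=.78))
# console top plane from the top cam
P=cloud("top",t["d"]); ok=(abs(P[...,2]-.06)<.006)&(t["d"]>0)&(abs(P[...,0]-.54)<.2)&(abs(P[...,1]-.06)<.22)
n,lab,st,ce=cv2.connectedComponentsWithStats(ok.astype(np.uint8)); k=1+st[1:,4].argmax()
X=P[lab==k]; r=cv2.minAreaRect(X[:,:2].astype(np.float32)); print(r,np.median(X[:,2]))
# rectified height view of the dial, 0.25mm px merging top+scene
for nm,a in(("top",t),("scene",s)):
    Q=cloud(nm,a["d"])[a["d"]>0]
    for lo,hi in((.071,.079),(.079,.088),(.095,.13)):
        m=(Q[:,2]>lo)&(Q[:,2]<hi)&(np.hypot(Q[:,0]-.532,Q[:,1]-.12)<.07); q=Q[m]
        if len(q)>5:
            c=q[:,:2].mean(0); w,v=np.linalg.eigh(np.cov(q[:,:2].T)); print(nm,lo,len(q),c,np.sqrt(w),v[:,1])
E
```

```text
((0.5360186696052551, 0.06451199948787689), (0.18005327880382538, 0.2799578905105591), 7.445535182952881) 0.060824663990363625
top 0.071 946 [0.5282904  0.11750857] [0.02663256 0.02801594] [0.6319754  0.77498845]
top 0.079 181 [0.53325699 0.12125554] [0.01405268 0.02384276] [-0.83982695  0.54285421]
top 0.095 116 [0.52859368 0.11796181] [0.00431078 0.01168371] [-0.42525612  0.90507306]
scene 0.071 537 [0.54158503 0.1195329 ] [0.02241538 0.02965704] [0.07786865 0.99696363]
scene 0.079 162 [0.54086347 0.12654391] [0.00790476 0.02597082] [-0.7391092   0.67358562]
scene 0.095 189 [0.53388011 0.11941928] [0.00359567 0.01173994] [-0.39487728  0.91873388]
```

View pics/both.png

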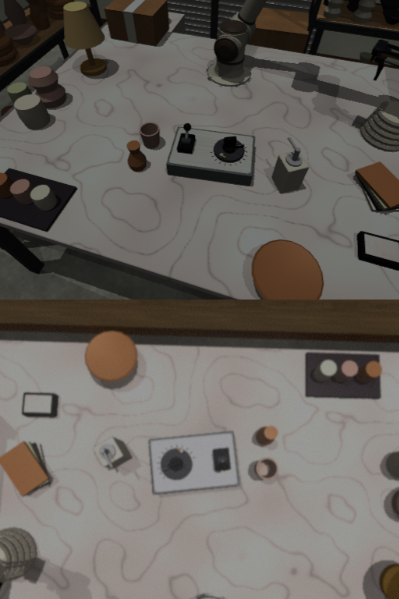

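```bash
python3 - <<'E'
from h import *
t=np.load("top0.npz");s=np.load("scene0.npz")
c=get_calibration("top");f=192/np.tan(np.radians(c["fov_y"])/2)
def pj(n,w):
    c=get_calibration(n);f=192/np.tan(np.radians(c["fov_y"])/2)
    q=(np.array(w)-c["origin"])@np.array(c["attitude"]);return q[:2]/q[2]*f+[c["cx"],c["cy"]]
im=[]
for n,a in(("top",t),("scene",s)):
    u,v=pj(n,[.529,.119,.08]).astype(int);k=a["p"][v-32:v+32,u-32:u+32,::-1].astype(float)*1.8
    print(n,u,v); im.append(cv2.resize(np.clip(k,0,255).astype(np.uint8),(400,400),interpolation=cv2.INTER_CUBIC))
cv2.imwrite("pics/dial0.png",np.hstack(im))
print(pj("top",[.529,.119,.08]),pj("top",[.579,.119,.08]))
E
```

```text
top 225 210
scene 293 188
[225.48893115 210.07787565] [226.23538741 189.82491068]
```

View pics/dial0.png

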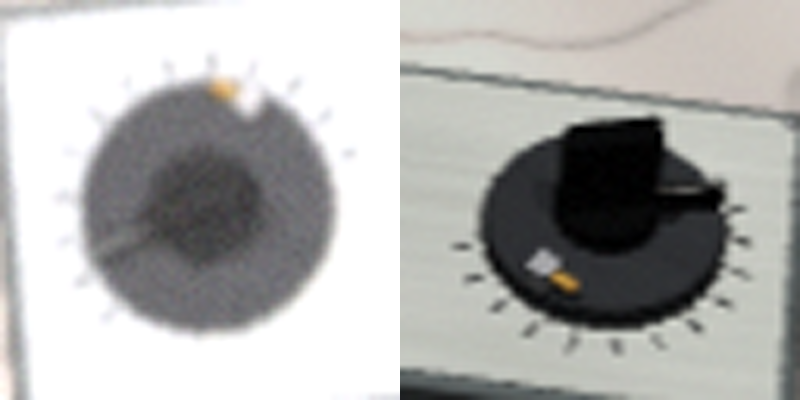

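>>> {"op": "arm_command", "data": {
  "rows": [
    {"fingers": 70,"travel": [4.5,3.3,0],"roll": 4.5},
    {"fingers": 70,"travel": [9,6.6,0],"roll": 9},
    {"fingers": 70,"travel": [13.5,9.9,0],"roll": 13.5},
    {"fingers": 70,"travel": [18,13.2,0],"roll": 18},
    {"fingers": 70,"travel": [22.5,16.5,0],"roll": 22.5},
    {"fingers": 70,"travel": [27,19.8,0],"roll": 27},
    {"fingers": 70,"travel": [31.5,23.1,0],"roll": 31.5},
    {"fingers": 70,"travel": [36,26.4,0],"roll": 36},
    {"fingers": 70,"travel": [41,29.7,0],"roll": 41},
    {"fingers": 70,"travel": [45.4,32.8,0],"roll": 45.4}
  ]
}}

```text
time_s: 2.2
tcp_pos: [0.4962, 0.1664, 0.234]
ee_rot: [[0.405, -0.914, 0.001], [-0.914, -0.405, 0.001], [-0.0, -0.001, -1.0]]
wrist_force: [0.7, 0.3, -0.8]
gripper_width: 0.698
```

```bash
cat >> h.py <<'E'
def go(p,xang,rest=True):
    "travel (cm) and roll to reach world p with tool-x angle xang, tool down"
    s=sense();R=np.array(s["ee_rot"]);a=np.degrees(np.arctan2(R[1,0],R[0,0]))
    print("t",round(s["time_s"],2),"tcp",np.round(s["tcp_pos"],4),"xang",round(a,2),"j",np.round(s["joints"],1))
    print("F",np.round(s["wrist_force"],2),"M",np.round(s["moment"],3),"w",round(s["gripper_width"],3))
    print("travel",np.round(100*R.T@(np.array(p)-s["tcp_pos"]),2),"roll",round(-((xang-a+180)%360-180),2))
E
python3 -c "
from h import *
go([.5289,.119,.106],-66)"
```

```text
t 2.2 tcp [0.4962 0.1664 0.234 ] xang -66.13 j [ 36.3  12.1 -13.7   0.  -64.1 -12.5]
F [ 0.73  0.29 -0.83] M [ 0.163 -0.134  0.03 ] w 0.698
travel [ 5.66 -1.06 12.8 ] roll -0.13
```

>>> {"op": "arm_command", "data": {
  "rows": [
    {"fingers": 70,"travel": [0,0,0],"roll": 0},
    {"fingers": 70,"travel": [0,0,0],"roll": 0},
    {"fingers": 70,"travel": [0,0,0],"roll": 0}
  ]
}}

```text
time_s: 2.5
tcp_pos: [0.495, 0.1687, 0.2336]
ee_rot: [[0.408, -0.913, -0.0], [-0.913, -0.408, 0.0], [-0.0, -0.0, -1.0]]
wrist_force: [1.1, -0.2, -0.3]
gripper_width: 0.699
```

```bash
python3 - <<'E'
from h import *
go([.5289,.119,.106],-66)
for n in("top","scene"):
    p,d=capture(n); Q=cloud(n,d)[d>0]
    q=Q[(Q[:,2]>.095)&(Q[:,2]<.135)&(np.hypot(Q[:,0]-.529,Q[:,1]-.119)<.03)]
    if len(q)>20: w,v=np.linalg.eigh(np.cov(q[:,:2].T)); print(n,len(q),q.mean(0),np.degrees(np.arctan2(*v[::-1,1])))
E
```

```text
t 2.5 tcp [0.495  0.1687 0.2336] xang -65.9 j [ 36.6  12.1 -13.8  -0.  -64.1 -12.5]
F [ 1.13 -0.15 -0.31] M [ 0.073 -0.026 -0.002] w 0.699
travel [ 5.92 -1.07 12.76] roll 0.1
top 114 [0.52862178 0.11796422 0.12362553] 115.2238845282785
scene 184 [0.53400202 0.11925432 0.11539198] 112.94665495603103
```

>>> {"op": "arm_command", "data": {
  "rows": [
    {"fingers": 70,"travel": [3,-0.5,0],"roll": 0},
    {"fingers": 70,"travel": [5.95,-1.05,0],"roll": 0},
    {"fingers": 70,"travel": [5.95,-1.05,3],"roll": 0},
    {"fingers": 70,"travel": [5.95,-1.05,6],"roll": 0},
    {"fingers": 70,"travel": [5.95,-1.05,9],"roll": 0},
    {"fingers": 70,"travel": [5.95,-1.05,11],"roll": 0},
    {"fingers": 70,"travel": [5.95,-1.05,12.7],"roll": 0},
    {"fingers": 70,"travel": [5.95,-1.05,12.7],"roll": 0},
    {"fingers": 70,"travel": [5.95,-1.05,12.7],"roll": 0},
    {"fingers": 70,"travel": [5.95,-1.05,12.7],"roll": 0}
  ]
}}

```text
time_s: 3.6
tcp_pos: [0.5298, 0.1191, 0.1078]
ee_rot: [[0.409, -0.913, 0.002], [-0.913, -0.409, 0.001], [0.0, -0.003, -1.0]]
wrist_force: [-0.1, -1.2, -0.6]
gripper_width: 0.698
```

```bash
python3 - <<'E'
from h import *
go([.5287,.1185,.106],-66)
p,d=capture("scene");cv2.imwrite("pics/g1.png",cv2.resize(np.clip(p[120:260,200:400,::-1]*1.8,0,255).astype(np.uint8),None,fx=3,fy=3,interpolation=2))
E
```

```text
t 3.6 tcp [0.5298 0.1191 0.1078] xang -65.87 j [ 29.8  21.4 -20.9   0.  -47.6  -5.7]
F [-0.08 -1.24 -0.65] M [ 0.07   0.006 -0.026] w 0.698
travel [0.01 0.12 0.18] roll 0.13
```

View pics/g1.png

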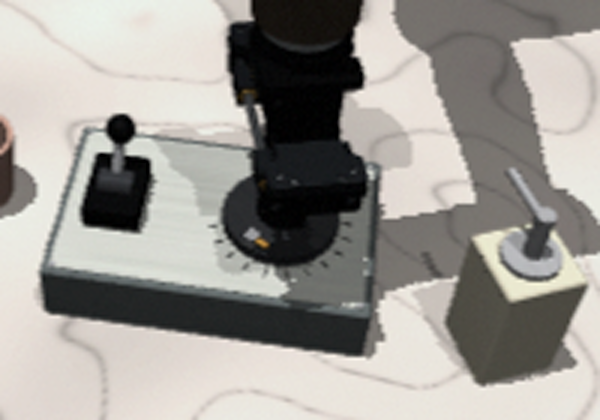

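The picture shows the fingers straddling the knob (crop ~300,190), with the lug and brass screw visible at (255,238). Closing now.

>>> {"op": "arm_command", "data": {
  "rows": [
    {"fingers": 40,"travel": [0,0.1,0.1],"roll": 0},
    {"fingers": 25,"travel": [0,0.1,0.1],"roll": 0},
    {"fingers": 20,"travel": [0,0.1,0.1],"roll": 0},
    {"fingers": 5,"travel": [0,0.1,0.1],"roll": 0},
    {"fingers": 5,"travel": [0,0.1,0.1],"roll": 0},
    {"fingers": 5,"travel": [0,0.1,0.1],"roll": 0},
    {"fingers": 5,"travel": [0,0.1,0.1],"roll": 0},
    {"fingers": 5,"travel": [0,0.1,0.1],"roll": 0}
  ]
}}

```text
time_s: 4.45
tcp_pos: [0.5293, 0.1182, 0.1057]
ee_rot: [[0.408, -0.913, 0.002], [-0.913, -0.408, 0.001], [0.0, -0.003, -1.0]]
wrist_force: [3.0, 1.8, -3.6]
gripper_width: 0.161
```

```bash
python3 -c "
from h import *
go([.5287,.1185,.106],-66)"
```

```text
t 4.45 tcp [0.5293 0.1182 0.1057] xang -65.95 j [ 29.7  21.5 -21.1   0.  -47.3  -5.7]
F [ 3.03  1.82 -3.6 ] M [ 0.24  -1.018 -0.033] w 0.161
travel [-0.05  0.04 -0.03] roll 0.05
```

>>> {"op": "arm_command", "data": {
  "rows": [
    {"fingers": 5,"travel": [0,0,0],"roll": 3},
    {"fingers": 5,"travel": [0,0,0],"roll": 8},
    {"fingers": 5,"travel": [0,0,0],"roll": 13},
    {"fingers": 5,"travel": [0,0,0],"roll": 18},
    {"fingers": 5,"travel": [0,0,0],"roll": 23},
    {"fingers": 5,"travel": [0,0,0],"roll": 28},
    {"fingers": 5,"travel": [0,0,0],"roll": 33},
    {"fingers": 5,"travel": [0,0,0],"roll": 37},
    {"fingers": 5,"travel": [0,0,0],"roll": 40},
    {"fingers": 5,"travel": [0,0,0],"roll": 40}
  ]
}}

```text
time_s: 5.45
tcp_pos: [0.5283, 0.1181, 0.1057]
ee_rot: [[-0.275, -0.961, 0.0], [-0.961, 0.275, 0.001], [-0.001, -0.0, -1.0]]
wrist_force: [0.6, 0.6, 0.0]
gripper_width: 0.158
```

```bash
python3 - <<'E'
from h import *
go([.5287,.1185,.106],-66)
p,d=capture("scene");cv2.imwrite("pics/g2.png",cv2.resize(np.clip(p[150:230,250:350,::-1]*1.8,0,255).astype(np.uint8),None,fx=6,fy=6,interpolation=2))
E
```

```text
t 5.45 tcp [0.5283 0.1181 0.1057] xang -105.96 j [ 29.8  21.4 -21.1  -0.  -47.4 -45.7]
F [0.65 0.63 0.04] M [ 0.729 -0.216 -0.055] w 0.158
travel [-0.05 -0.03 -0.03] roll -39.96
```

View pics/g2.png

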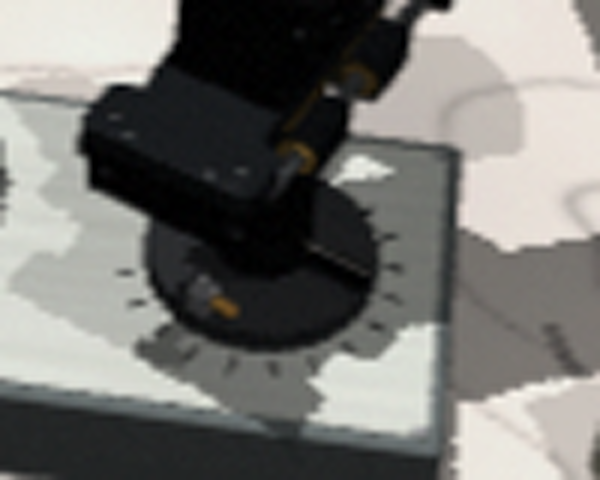

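The pointer followed the turn and now ends at (370,285); the screw is at (225,308). I'll keep turning.

>>> {"op": "arm_command", "data": {
  "rows": [
    {"fingers": 5,"travel": [0,0,0],"roll": 4},
    {"fingers": 5,"travel": [0,0,0],"roll": 9},
    {"fingers": 5,"travel": [0,0,0],"roll": 14},
    {"fingers": 5,"travel": [0,0,0],"roll": 19},
    {"fingers": 5,"travel": [0,0,0],"roll": 24},
    {"fingers": 5,"travel": [0,0,0],"roll": 29},
    {"fingers": 5,"travel": [0,0,0],"roll": 33},
    {"fingers": 5,"travel": [0,0,0],"roll": 36},
    {"fingers": 5,"travel": [0,0,0],"roll": 38},
    {"fingers": 5,"travel": [0,0,0],"roll": 40}
  ]
}}

```text
time_s: 6.5
tcp_pos: [0.5276, 0.1187, 0.1057]
ee_rot: [[-0.829, -0.56, -0.001], [-0.56, 0.829, 0.001], [-0.0, 0.002, -1.0]]
wrist_force: [-2.3, 4.6, 1.8]
gripper_width: 0.153
```

```bash
python3 - <<'E'
from h import *
go([.5287,.1185,.106],-66)
p,d=capture("scene");cv2.imwrite("pics/g3.png",cv2.resize(np.clip(p[150:230,250:350,::-1]*1.8,0,255).astype(np.uint8),None,fx=6,fy=6,interpolation=2))
E
```

```text
t 6.5 tcp [0.5276 0.1187 0.1057] xang -145.96 j [ 29.8  21.4 -21.1  -0.1 -47.5 -85.7]
F [-2.27  4.56  1.77] M [1.838 0.656 0.066] w 0.153
travel [-0.08 -0.08 -0.03] roll -79.96
```

View pics/g3.png

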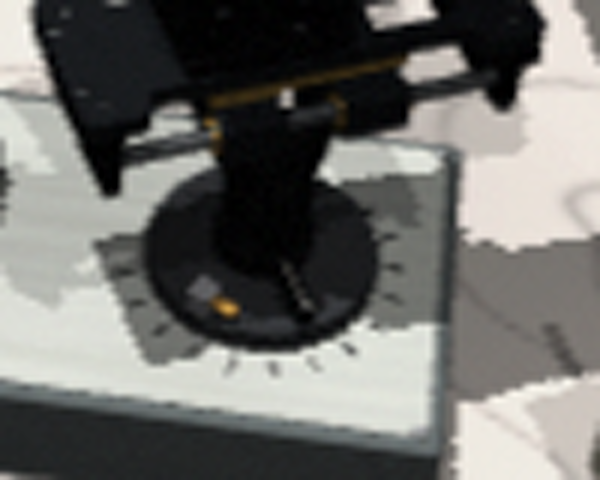

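Pointer tip is at (305,312), and the screw tip is at about (238,308), some 20–25° to go. I'll relieve the side load and slow down.

>>> {"op": "arm_command", "data": {
  "rows": [
    {"fingers": 5,"travel": [0,0.1,0],"roll": 0},
    {"fingers": 5,"travel": [0,0.15,0],"roll": 2},
    {"fingers": 5,"travel": [0,0.15,0],"roll": 5},
    {"fingers": 5,"travel": [0,0.15,0],"roll": 7},
    {"fingers": 5,"travel": [0,0.15,0],"roll": 9},
    {"fingers": 5,"travel": [0,0.15,0],"roll": 10},
    {"fingers": 5,"travel": [0,0.15,0],"roll": 11},
    {"fingers": 5,"travel": [0,0.15,0],"roll": 12}
  ]
}}

```text
time_s: 7.35
tcp_pos: [0.5274, 0.1191, 0.1057]
ee_rot: [[-0.927, -0.375, 0.0], [-0.375, 0.927, 0.0], [-0.0, 0.0, -1.0]]
wrist_force: [-1.4, 1.9, 1.8]
gripper_width: 0.161
```

```bash
python3 -c "
from h import *
go([.5287,.1185,.106],-66)"
```

```text
t 7.35 tcp [0.5274 0.1191 0.1057] xang -157.99 j [ 29.9  21.4 -21.2  -0.  -47.4 -97.9]
F [-1.4   1.9   1.82] M [0.91  0.041 0.089] w 0.161
travel [-0.1  -0.11 -0.03] roll -91.99
```

>>> {"op": "arm_command", "data": {
  "rows": [
    {"fingers": 5,"travel": [0,0,0],"roll": 0.5},
    {"fingers": 5,"travel": [0,0,0],"roll": 1},
    {"fingers": 5,"travel": [0,0,0],"roll": 1.5},
    {"fingers": 5,"travel": [0,0,0],"roll": 2}
  ]
}}

```text
time_s: 7.75
tcp_pos: [0.5274, 0.1191, 0.1057]
ee_rot: [[-0.94, -0.342, 0.0], [-0.342, 0.94, 0.0], [-0.0, 0.0, -1.0]]
wrist_force: [-0.9, 2.6, 2.4]
gripper_width: 0.156
```

```bash
python3 -c "
from h import *
go([.5287,.1185,.106],-66)"
```

```text
t 7.75 tcp [0.5274 0.1191 0.1057] xang -159.99 j [ 29.9  21.4 -21.2  -0.  -47.4 -99.9]
F [-0.9   2.63  2.4 ] M [1.145 0.173 0.042] w 0.156
travel [-0.1  -0.1  -0.03] roll -93.99
```

>>> {"op": "arm_command", "data": {
  "rows": [
    {"fingers": 5,"travel": [0,0,0],"roll": 0.4},
    {"fingers": 5,"travel": [0,0,0],"roll": 0.8},
    {"fingers": 5,"travel": [0,0,0],"roll": 1.2},
    {"fingers": 5,"travel": [0,0,0],"roll": 1.5}
  ]
}}

```text
time_s: 8.15
tcp_pos: [0.5274, 0.1191, 0.1057]
ee_rot: [[-0.948, -0.318, 0.0], [-0.318, 0.948, 0.0], [-0.0, 0.0, -1.0]]
wrist_force: [-0.9, 3.9, 3.5]
gripper_width: 0.159
```

```bash
python3 - <<'E'
from h import *
go([.5287,.1185,.106],-66)
p,d=capture("scene");np.savez("g4.npz",p=p);cv2.imwrite("pics/g4.png",cv2.resize(np.clip(p[180:215,265:320,::-1]*2.5,0,255).astype(np.uint8),None,fx=12,fy=12,interpolation=2))
print(get_calibration)
m=[]
for i in range(6): capture("scene"); m.append(sense()["moment"][2])
print(np.round(m,3))
E
```

```text
t 8.15 tcp [0.5274 0.1191 0.1057] xang -161.48 j [  29.9   21.4  -21.2   -0.   -47.4 -101.4]
F [-0.92  3.89  3.52] M [1.409 0.275 0.116] w 0.159
travel [-0.11 -0.1  -0.03] roll -95.48
<function make.<locals>.<lambda> at 0x7f7986819300>
[ 0.019 -0.002  0.088  0.072  0.055  0.044]
```

View pics/g4.png

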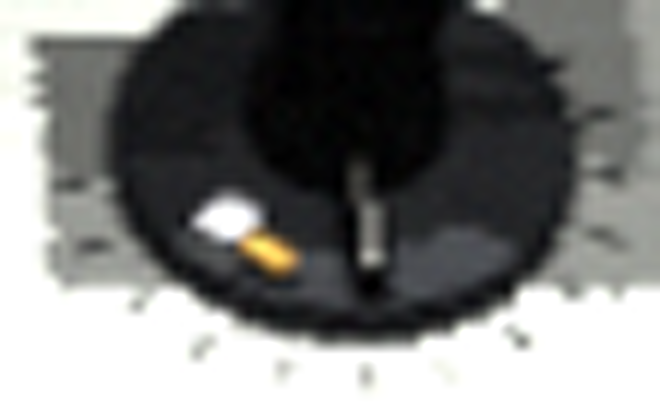

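Pointer's clockwise face at (350,270) and screw tip at (300,265) are still ~9 mm (≈11°) apart.

>>> {"op": "arm_command", "data": {
  "rows": [
    {"fingers": 5,"travel": [0,0.05,0],"roll": 1},
    {"fingers": 5,"travel": [0,0.1,0],"roll": 2},
    {"fingers": 5,"travel": [0,0.1,0],"roll": 3},
    {"fingers": 5,"travel": [0,0.1,0],"roll": 4},
    {"fingers": 5,"travel": [0,0.1,0],"roll": 4.5},
    {"fingers": 5,"travel": [0,0.1,0],"roll": 5}
  ]
}}

```text
time_s: 9.1
tcp_pos: [0.5272, 0.1194, 0.1056]
ee_rot: [[-0.972, -0.233, 0.0], [-0.233, 0.972, -0.001], [-0.0, -0.001, -1.0]]
wrist_force: [1.8, -1.0, 2.4]
gripper_width: 0.159
```

```bash
cat > m.py <<'E'
from h import *
a=[]
for i in range(8): p,d=capture("scene"); s=sense(); a.append(np.r_[s["moment"][2],s["wrist_force"]])
a=np.array(a); print("Mz,F",np.round(a.mean(0),3),"se",np.round(a[:,0].std()/8**.5,3)); go([.5287,.1185,.106],-66)
E
python3 m.py
```

```text
Mz,F [-0.013  2.623 -3.2    2.851] se 0.012
t 9.5 tcp [0.5272 0.1195 0.1057] xang -166.46 j [  30.    21.4  -21.2    0.   -47.4 -106.5]
F [ 3.41 -4.85  2.73] M [-1.271 -1.125 -0.046] w 0.158
travel [-0.12 -0.13 -0.03] roll -100.46
```

>>> {"op": "arm_command", "data": {
  "rows": [
    {"fingers": 5,"travel": [0,0,0],"roll": 0.4},
    {"fingers": 5,"travel": [0,0,0],"roll": 0.7},
    {"fingers": 5,"travel": [0,0,0],"roll": 1}
  ]
}}

```text
time_s: 9.8
tcp_pos: [0.5272, 0.1195, 0.1056]
ee_rot: [[-0.976, -0.217, 0.0], [-0.217, 0.976, -0.001], [0.0, -0.001, -1.0]]
wrist_force: [2.8, -4.5, 3.8]
gripper_width: 0.161
```

```bash
python3 m.py
```

```text
Mz,F [ 0.042  2.965 -4.067  3.   ] se 0.007
t 10.2 tcp [0.5272 0.1195 0.1056] xang -167.45 j [  30.    21.4  -21.2    0.   -47.4 -107.5]
F [ 3.3  -4.21  4.11] M [-1.196 -1.03   0.044] w 0.159
travel [-0.13 -0.13 -0.04] roll -101.45
```

>>> {"op": "arm_command", "data": {
  "rows": [
    {"fingers": 5,"travel": [0,-0.05,0],"roll": 0.4},
    {"fingers": 5,"travel": [0,-0.05,0],"roll": 0.7},
    {"fingers": 5,"travel": [0,-0.05,0],"roll": 1}
  ]
}}

```text
time_s: 10.5
tcp_pos: [0.5272, 0.1195, 0.1056]
ee_rot: [[-0.98, -0.2, 0.0], [-0.2, 0.98, 0.0], [-0.0, 0.0, -1.0]]
wrist_force: [1.9, -2.4, 3.0]
gripper_width: 0.159
```

```bash
python3 m.py
```

```text
Mz,F [ 0.043  2.199 -2.399  3.809] se 0.007
t 10.9 tcp [0.5272 0.1195 0.1057] xang -168.46 j [  30.    21.4  -21.2    0.   -47.4 -108.4]
F [ 2.1  -0.83  4.62] M [-0.73  -0.812  0.041] w 0.163
travel [-0.12 -0.13 -0.03] roll -102.46
```

>>> {"op": "arm_command", "data": {
  "rows": [
    {"fingers": 5,"travel": [0,0,0],"roll": 0.4},
    {"fingers": 5,"travel": [0,0,0],"roll": 0.7},
    {"fingers": 5,"travel": [0,0,0],"roll": 1}
  ]
}}

```text
time_s: 11.2
tcp_pos: [0.5272, 0.1195, 0.1056]
ee_rot: [[-0.983, -0.183, 0.0], [-0.183, 0.983, 0.0], [-0.0, 0.0, -1.0]]
wrist_force: [1.7, -2.3, 4.4]
gripper_width: 0.158
```

```bash
python3 m.py
```

```text
Mz,F [ 0.033  1.977 -2.104  4.137] se 0.007
t 11.6 tcp [0.5272 0.1195 0.1056] xang -169.46 j [  30.    21.4  -21.2   -0.   -47.4 -109.4]
F [ 2.75 -1.24  3.73] M [-0.44  -0.763  0.008] w 0.16
travel [-0.13 -0.12 -0.04] roll -103.46
```

>>> {"op": "arm_command", "data": {
  "rows": [
    {"fingers": 5,"travel": [0,0,0],"roll": 0.4},
    {"fingers": 5,"travel": [0,0,0],"roll": 0.7},
    {"fingers": 5,"travel": [0,0,0],"roll": 1}
  ]
}}

```text
time_s: 11.9
tcp_pos: [0.5272, 0.1195, 0.1056]
ee_rot: [[-0.986, -0.165, 0.0], [-0.165, 0.986, 0.0], [-0.0, 0.0, -1.0]]
wrist_force: [2.2, -1.9, 4.4]
gripper_width: 0.164
```

```bash
sed -i 's/range(8)/range(5)/;s/8\*\*/5**/' m.py; python3 m.py
```

```text
Mz,F [ 0.036  1.72  -1.359  5.062] se 0.013
t 12.15 tcp [0.5272 0.1195 0.1056] xang -170.46 j [  30.    21.4  -21.2   -0.   -47.4 -110.4]
F [ 1.54 -1.81  6.56] M [-0.279 -0.719 -0.002] w 0.16
travel [-0.13 -0.13 -0.04] roll -104.46
```

>>> {"op": "arm_command", "data": {
  "rows": [
    {"fingers": 5,"travel": [0,0,0],"roll": 0.4},
    {"fingers": 5,"travel": [0,0,0],"roll": 0.7},
    {"fingers": 5,"travel": [0,0,0],"roll": 1}
  ]
}}

```text
time_s: 12.45
tcp_pos: [0.5272, 0.1195, 0.1056]
ee_rot: [[-0.989, -0.148, 0.0], [-0.148, 0.989, 0.0], [-0.0, 0.0, -1.0]]
wrist_force: [2.7, -1.5, 5.5]
gripper_width: 0.16
```

```bash
python3 m.py; python3 -c "
from h import *
p,d=capture('scene');cv2.imwrite('pics/g5.png',cv2.resize(np.clip(p[180:215,265:320,::-1]*2.5,0,255).astype(np.uint8),None,fx=12,fy=12,interpolation=2))"
```

```text
Mz,F [ 0.033  1.416 -1.212  5.214] se 0.006
t 12.7 tcp [0.5272 0.1196 0.1056] xang -171.47 j [  30.    21.4  -21.2   -0.   -47.4 -111.4]
F [ 0.55 -2.02  4.89] M [-0.231 -0.619  0.019] w 0.158
travel [-0.13 -0.13 -0.04] roll -105.47
```

View pics/g5.png

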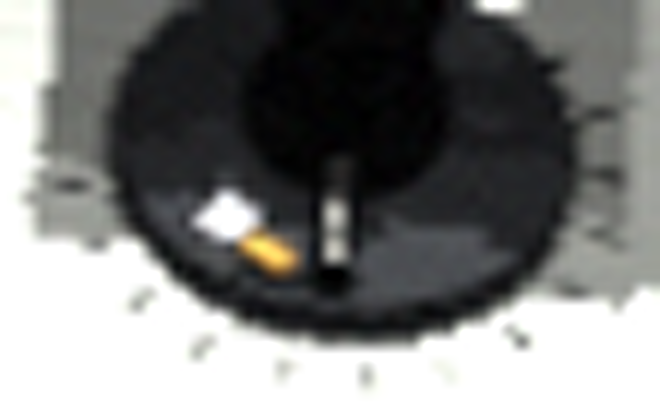

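Face now at (317,268), screw tip (298,265); by the same scale, about 4–5° remain. The lug has not moved (225,215).

>>> {"op": "arm_command", "data": {
  "rows": [
    {"fingers": 5,"travel": [0,0,0],"roll": 0.5},
    {"fingers": 5,"travel": [0,0,0],"roll": 1},
    {"fingers": 5,"travel": [0,0,0],"roll": 1.5},
    {"fingers": 5,"travel": [0,0,0],"roll": 2}
  ]
}}

```text
time_s: 13.15
tcp_pos: [0.5272, 0.1196, 0.1056]
ee_rot: [[-0.994, -0.113, 0.0], [-0.113, 0.994, 0.0], [-0.0, 0.0, -1.0]]
wrist_force: [1.1, -0.6, 4.9]
gripper_width: 0.158
```

```bash
python3 m.py
```

```text
Mz,F [ 0.029  1.871 -0.837  5.034] se 0.015
t 13.4 tcp [0.5272 0.1196 0.1056] xang -173.47 j [  30.    21.4  -21.2   -0.   -47.4 -113.4]
F [ 2.41 -0.52  4.95] M [-0.216 -0.678  0.091] w 0.159
travel [-0.14 -0.12 -0.04] roll -107.47
```

>>> {"op": "arm_command", "data": {
  "rows": [
    {"fingers": 5,"travel": [0,0,0],"roll": 0.3},
    {"fingers": 5,"travel": [0,0,0],"roll": 0.6}
  ]
}}

```text
time_s: 13.6
tcp_pos: [0.5272, 0.1196, 0.1056]
ee_rot: [[-0.995, -0.103, 0.0], [-0.103, 0.995, 0.0], [-0.0, 0.0, -1.0]]
wrist_force: [1.8, -1.4, 4.5]
gripper_width: 0.154
```

```bash
python3 m.py
```

```text
Mz,F [ 0.037  1.83  -0.769  4.757] se 0.008
t 13.85 tcp [0.5272 0.1196 0.1056] xang -174.07 j [  30.    21.4  -21.2   -0.   -47.4 -114. ]
F [ 1.59 -0.64  4.42] M [-0.151 -0.63   0.013] w 0.158
travel [-0.14 -0.12 -0.04] roll -108.07
```

>>> {"op": "arm_command", "data": {
  "rows": [
    {"fingers": 5,"travel": [0,0,0],"roll": 0.3},
    {"fingers": 5,"travel": [0,0,0],"roll": 0.6}
  ]
}}

```text
time_s: 14.05
tcp_pos: [0.5272, 0.1196, 0.1056]
ee_rot: [[-0.996, -0.093, 0.0], [-0.093, 0.996, 0.0], [-0.0, 0.0, -1.0]]
wrist_force: [2.0, -1.0, 4.8]
gripper_width: 0.162
```

```bash
python3 m.py
```

```text
Mz,F [ 0.019  1.75  -0.613  5.027] se 0.012
t 14.3 tcp [0.5272 0.1196 0.1056] xang -174.67 j [  30.    21.4  -21.2   -0.   -47.4 -114.6]
F [ 2.91 -1.16  5.21] M [-0.2   -0.652  0.011] w 0.16
travel [-0.14 -0.13 -0.04] roll -108.67
```

>>> {"op": "arm_command", "data": {
  "rows": [
    {"fingers": 5,"travel": [0,0,0],"roll": 0.3},
    {"fingers": 5,"travel": [0,0,0],"roll": 0.6}
  ]
}}

```text
time_s: 14.5
tcp_pos: [0.5272, 0.1196, 0.1056]
ee_rot: [[-0.997, -0.082, 0.0], [-0.082, 0.997, 0.0], [-0.0, 0.0, -1.0]]
wrist_force: [1.8, -0.2, 5.2]
gripper_width: 0.158
```

```bash
python3 m.py
```

```text
Mz,F [ 0.026  1.266 -0.539  5.028] se 0.015
t 14.75 tcp [0.5272 0.1196 0.1056] xang -175.27 j [  30.    21.4  -21.2   -0.   -47.4 -115.2]
F [ 1.18 -0.9   5.38] M [-0.135 -0.669  0.027] w 0.157
travel [-0.14 -0.13 -0.04] roll -109.27
```

>>> {"op": "arm_command", "data": {
  "rows": [
    {"fingers": 5,"travel": [0,0,0],"roll": 0.3},
    {"fingers": 5,"travel": [0,0,0],"roll": 0.6}
  ]
}}

```text
time_s: 14.95
tcp_pos: [0.5272, 0.1196, 0.1056]
ee_rot: [[-0.997, -0.072, 0.0], [-0.072, 0.997, 0.0], [-0.0, 0.0, -1.0]]
wrist_force: [0.6, -1.8, 5.0]
gripper_width: 0.158
```

```bash
python3 m.py
```

```text
Mz,F [ 0.069  1.652 -0.565  5.174] se 0.011
t 15.2 tcp [0.5272 0.1196 0.1056] xang -175.87 j [  30.    21.4  -21.2   -0.   -47.4 -115.8]
F [ 0.79 -0.48  5.34] M [-0.158 -0.636  0.062] w 0.158
travel [-0.14 -0.12 -0.04] roll -109.87
```

>>> {"op": "arm_command", "data": {
  "rows": [
    {"fingers": 5,"travel": [0,0,0],"roll": 0.2},
    {"fingers": 5,"travel": [0,0,0],"roll": 0.4}
  ]
}}

```text
time_s: 15.4
tcp_pos: [0.5272, 0.1197, 0.1056]
ee_rot: [[-0.998, -0.065, 0.0], [-0.065, 0.998, 0.0], [-0.0, 0.0, -1.0]]
wrist_force: [1.2, -0.6, 5.0]
gripper_width: 0.162
```

```bash
python3 m.py
```

```text
Mz,F [ 0.083  1.351 -0.756  4.918] se 0.009
t 15.65 tcp [0.5272 0.1196 0.1056] xang -176.26 j [  30.    21.4  -21.2   -0.   -47.4 -116.2]
F [ 1.08 -0.45  4.6 ] M [-0.095 -0.665  0.104] w 0.162
travel [-0.14 -0.12 -0.04] roll -110.26
```

>>> {"op": "arm_command", "data": {
  "rows": [
    {"fingers": 5,"travel": [0,0,0],"roll": 0.2},
    {"fingers": 5,"travel": [0,0,0],"roll": 0.4}
  ]
}}

```text
time_s: 15.85
tcp_pos: [0.5272, 0.1197, 0.1056]
ee_rot: [[-0.998, -0.059, 0.0], [-0.059, 0.998, 0.0], [-0.0, 0.0, -1.0]]
wrist_force: [1.7, -1.7, 5.4]
gripper_width: 0.158
```

```bash
python3 m.py
```

```text
Mz,F [ 0.172  1.576 -0.113  5.338] se 0.014
t 16.1 tcp [0.5272 0.1196 0.1056] xang -176.64 j [  30.    21.4  -21.2   -0.   -47.4 -116.6]
F [ 1.97 -0.01  5.55] M [-0.036 -0.629  0.197] w 0.159
travel [-0.14 -0.12 -0.04] roll -110.64
```

>>> {"op": "arm_command", "data": {
  "rows": [
    {"fingers": 5,"travel": [0,0,0],"roll": 0.2},
    {"fingers": 5,"travel": [0,0,0],"roll": 0.4}
  ]
}}

```text
time_s: 16.3
tcp_pos: [0.5272, 0.1197, 0.1056]
ee_rot: [[-0.999, -0.052, 0.0], [-0.052, 0.999, 0.0], [-0.0, 0.0, -1.0]]
wrist_force: [1.0, 0.4, 4.9]
gripper_width: 0.159
```

```bash
python3 m.py; python3 -c "
from h import *
p,d=capture('scene');cv2.imwrite('pics/g6.png',cv2.resize(np.clip(p[180:215,265:320,::-1]*2.5,0,255).astype(np.uint8),None,fx=12,fy=12,interpolation=2))"
```

```text
Mz,F [ 0.257  1.311 -0.543  5.115] se 0.006
t 16.55 tcp [0.5272 0.1197 0.1056] xang -177.02 j [  30.    21.4  -21.2   -0.   -47.4 -117. ]
F [ 1.45 -0.69  5.01] M [ 0.004 -0.627  0.265] w 0.16
travel [-0.14 -0.12 -0.04] roll -111.02
```

View pics/g6.png

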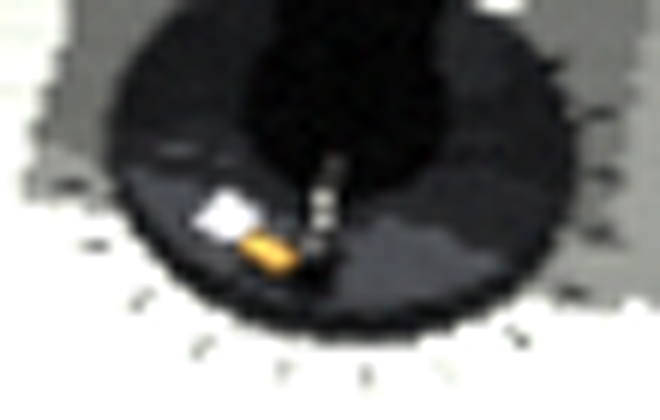

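Contact is felt: the moment went from 0.03 to 0.26 N m (~5 N at the screw). The pointer sits against the screw tip at (300,265), and the lug is unmoved at (225,215). I'll ease to a light press, then release.

>>> {"op": "arm_command", "data": {
  "rows": [
    {"fingers": 5,"travel": [0,0,0],"roll": -0.3},
    {"fingers": 5,"travel": [0,0,0],"roll": -0.5}
  ]
}}

```text
time_s: 16.8
tcp_pos: [0.5272, 0.1197, 0.1056]
ee_rot: [[-0.998, -0.06, 0.0], [-0.06, 0.998, 0.0], [-0.0, 0.0, -1.0]]
wrist_force: [2.1, -0.4, 5.6]
gripper_width: 0.159
```

```bash
python3 m.py
```

```text
Mz,F [ 0.084  1.685 -0.293  5.284] se 0.013
t 17.05 tcp [0.5272 0.1197 0.1056] xang -176.56 j [  30.    21.4  -21.2   -0.   -47.4 -116.5]
F [1.19 0.31 5.25] M [-0.034 -0.632  0.099] w 0.164
travel [-0.14 -0.13 -0.04] roll -110.56
```

>>> {"op": "arm_command", "data": {
  "rows": [
    {"fingers": 5,"travel": [0,0,0],"roll": 0.15},
    {"fingers": 5,"travel": [0,0,0],"roll": 0.15},
    {"fingers": 25,"travel": [0,0,0],"roll": 0.15},
    {"fingers": 35,"travel": [0,0,0],"roll": 0.15},
    {"fingers": 50,"travel": [0,0,0],"roll": 0.15},
    {"fingers": 60,"travel": [0,0,0],"roll": 0.15},
    {"fingers": 60,"travel": [0,0,0],"roll": 0.15}
  ]
}}

```text
time_s: 17.75
tcp_pos: [0.5267, 0.1193, 0.1052]
ee_rot: [[-0.998, -0.057, -0.001], [-0.057, 0.998, -0.0], [0.001, -0.0, -1.0]]
wrist_force: [0.0, -0.1, 0.1]
gripper_width: 0.525
```

```bash
python3 m.py
```

```text
Mz,F [ 0.016  0.154  0.368 -0.255] se 0.008
t 18.0 tcp [0.5271 0.1194 0.1056] xang -176.71 j [  30.    21.4  -21.2   -0.   -47.4 -116.7]
F [-0.13 -0.22 -0.1 ] M [ 0.046 -0.147  0.015] w 0.592
travel [-0.15 -0.1  -0.04] roll -110.71
```

>>> {"op": "arm_command", "data": {
  "rows": [
    {"fingers": 60,"travel": [0,0,-1],"roll": 0},
    {"fingers": 60,"travel": [0,0,-3],"roll": 0},
    {"fingers": 60,"travel": [0,0,-6],"roll": 0},
    {"fingers": 60,"travel": [0,0,-9],"roll": 0},
    {"fingers": 60,"travel": [0,0,-12],"roll": 0},
    {"fingers": 60,"travel": [0,0,-12],"roll": 0},
    {"fingers": 60,"travel": [0,0,-12],"roll": 0}
  ]
}}

```text
time_s: 18.7
tcp_pos: [0.5272, 0.1196, 0.2268]
ee_rot: [[-0.998, -0.057, 0.002], [-0.057, 0.998, 0.002], [-0.002, 0.001, -1.0]]
wrist_force: [0.2, 0.4, 0.6]
gripper_width: 0.599
```

```bash
python3 - <<'E'
from h import *
p,d=capture('scene');cv2.imwrite('pics/g7.png',cv2.resize(np.clip(p[140:215,220:320,::-1]*2.,0,255).astype(np.uint8),None,fx=7.5,fy=7.5,interpolation=2))
print([(np.round(r["position"],3),round(r["p"],2)) for r in search_frame("scene","lamp_switch_tip")])
Q=cloud("scene",d); c=np.array([.536,.0645]);a=np.radians(7.45);R=np.array([[np.cos(a),-np.sin(a)],[np.sin(a),np.cos(a)]])
for x in(-.024,0,.024): print("ball at",x,c+R@[x,-.09])
m=(d>0)&(np.hypot(Q[...,0]-.54,Q[...,1]+.025)<.06)&(Q[...,2]>.112);q=Q[m];print(len(q),q.mean(0),q.min(0),q.max(0))
go([.5,-.03,.2],-176.5)
E
```

```text
[]
ball at -0.024 [ 0.52387208 -0.02785212]
ball at 0 [ 0.54766948 -0.02474026]
ball at 0.024 [ 0.57146689 -0.02162839]
152 [ 0.53285843 -0.00286742  0.21470803] [ 0.50566771 -0.03799362  0.11250945] [0.56726364 0.03383525 0.32984074]
t 18.8 tcp [0.5265 0.1192 0.2249] xang -176.72 j [  30.    14.2  -12.3   -0.   -63.6 -116.7]
F [-0.05  0.72  0.79] M [ 0.039 -0.169 -0.014] w 0.601
travel [  3.49 -14.74   2.5 ] roll -0.22
```

View pics/g7.png

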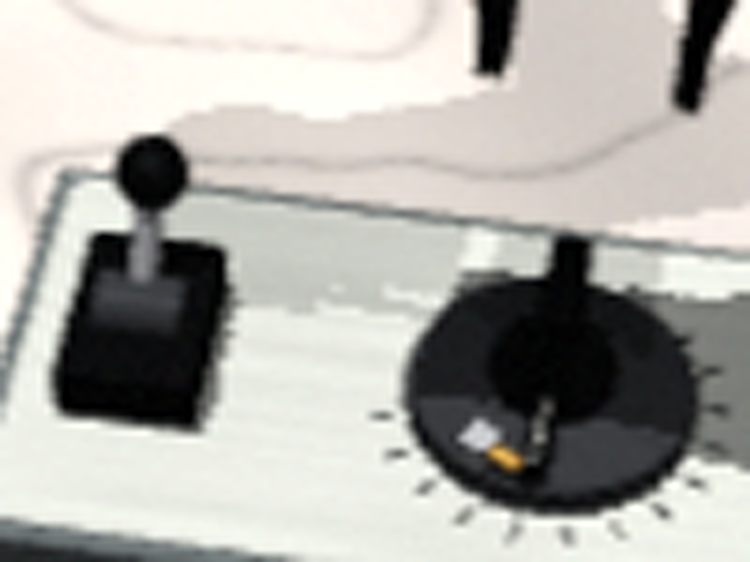

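The pointer rests at the screw tip (530,455), lug at (480,433). The switch ball is at (152,172), leaning to the robot side. Next is the switch.

>>> {"op": "arm_command", "data": {
  "rows": [
    {"fingers": 0,"travel": [1.5,-3.7,0],"roll": -2},
    {"fingers": 0,"travel": [3,-7.5,0],"roll": -4.2},
    {"fingers": 0,"travel": [4.5,-11.2,0],"roll": -4.2},
    {"fingers": 0,"travel": [5.8,-14.9,0],"roll": -4.2},
    {"fingers": 0,"travel": [5.8,-14.9,0],"roll": -4.2},
    {"fingers": 0,"travel": [5.8,-14.9,3],"roll": -4.2},
    {"fingers": 0,"travel": [5.8,-14.9,6],"roll": -4.2},
    {"fingers": 0,"travel": [5.8,-14.9,9],"roll": -4.2},
    {"fingers": 0,"travel": [5.8,-14.9,9.9],"roll": -4.2},
    {"fingers": 0,"travel": [5.8,-14.9,9.9],"roll": -4.2}
  ]
}}

```text
time_s: 19.8
tcp_pos: [0.4769, -0.0327, 0.125]
ee_rot: [[-0.991, -0.131, -0.004], [-0.131, 0.991, -0.001], [0.004, -0.001, -1.0]]
wrist_force: [0.4, 0.2, 0.7]
gripper_width: 0.005
```

```bash
python3 - <<'E'
from h import *
p,d=capture('scene');cv2.imwrite('pics/g8.png',cv2.resize(np.clip(p[120:215,200:320,::-1]*2.,0,255).astype(np.uint8),None,fx=6,fy=6,interpolation=2))
go([.548,-.0238,.126],-172.55)
E
```

```text
t 19.85 tcp [ 0.4781 -0.0325  0.1264] xang -172.46 j [ 15.6  14.5 -28.1   0.  -47.4 -98.1]
F [0.47 1.02 0.08] M [ 0.12  -0.185 -0.049] w 0.008
travel [-7.05 -0.06  0.04] roll 0.09
```

View pics/g8.png

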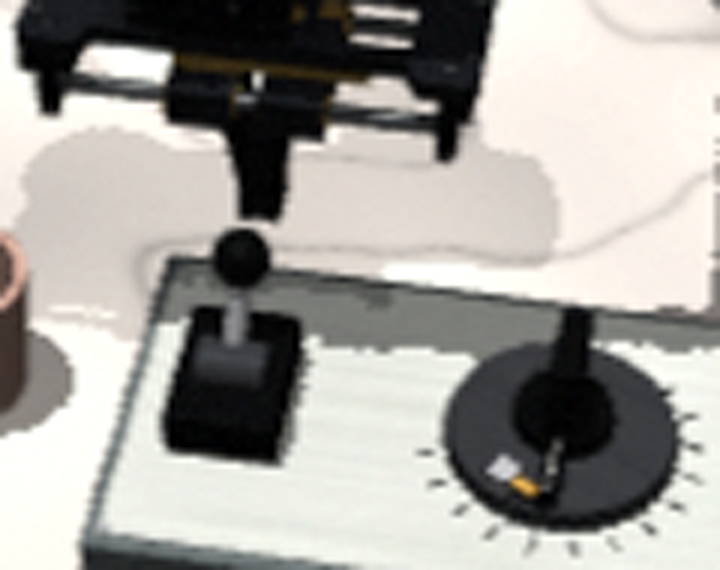

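Fingers are behind the ball and in line with it. Pushing along the console's +x.

>>> {"op": "arm_command", "data": {
  "rows": [
    {"fingers": 0,"travel": [-1,0,0],"roll": 0},
    {"fingers": 0,"travel": [-1.8,0,0],"roll": 0},
    {"fingers": 0,"travel": [-2.6,0,0],"roll": 0},
    {"fingers": 0,"travel": [-3.4,0,0],"roll": 0},
    {"fingers": 0,"travel": [-4.2,0,0],"roll": 0},
    {"fingers": 0,"travel": [-5,0,0],"roll": 0},
    {"fingers": 0,"travel": [-5.6,0,0],"roll": 0},
    {"fingers": 0,"travel": [-6,0,0],"roll": 0},
    {"fingers": 0,"travel": [-6.2,0,0],"roll": 0},
    {"fingers": 0,"travel": [-6.2,0,0],"roll": 0}
  ]
}}

```text
time_s: 20.85
tcp_pos: [0.5397, -0.0244, 0.1264]
ee_rot: [[-0.991, -0.13, 0.001], [-0.13, 0.991, 0.0], [-0.001, 0.0, -1.0]]
wrist_force: [0.1, -0.2, 0.2]
gripper_width: 0.004
```

>>> {"op": "arm_command", "data": {
  "rows": [
    {"fingers": 0,"travel": [-0.2,0,0],"roll": 0},
    {"fingers": 0,"travel": [-0.4,0,0],"roll": 0},
    {"fingers": 0,"travel": [-0.4,0,0],"roll": 0}
  ]
}}

```text
time_s: 21.15
tcp_pos: [0.5431, -0.024, 0.1263]
ee_rot: [[-0.991, -0.13, -0.001], [-0.13, 0.991, 0.0], [0.001, 0.0, -1.0]]
wrist_force: [-0.9, -0.5, -0.6]
gripper_width: 0.006
```

>>> {"op": "arm_command", "data": {
  "rows": [
    {"fingers": 0,"travel": [-0.2,0,0],"roll": 0},
    {"fingers": 0,"travel": [-0.3,0,0],"roll": 0},
    {"fingers": 0,"travel": [-0.3,0,0],"roll": 0}
  ]
}}

```text
time_s: 21.45
tcp_pos: [0.5461, -0.0237, 0.1263]
ee_rot: [[-0.991, -0.13, -0.0], [-0.13, 0.991, -0.0], [0.0, -0.0, -1.0]]
wrist_force: [-1.8, -0.3, -2.5]
gripper_width: 0.005
```

>>> {"op": "arm_command", "data": {
  "rows": [
    {"fingers": 0,"travel": [-0.1,0,0],"roll": 0},
    {"fingers": 0,"travel": [-0.2,0,0],"roll": 0},
    {"fingers": 0,"travel": [-0.2,0,0],"roll": 0}
  ]
}}

```text
time_s: 21.75
tcp_pos: [0.5482, -0.0235, 0.1265]
ee_rot: [[-0.991, -0.13, -0.0], [-0.13, 0.991, -0.0], [0.0, -0.0, -1.0]]
wrist_force: [-2.3, -0.9, -0.4]
gripper_width: 0.004
```

>>> {"op": "arm_command", "data": {
  "rows": [
    {"fingers": 0,"travel": [-0.1,0,0],"roll": 0},
    {"fingers": 0,"travel": [-0.2,0,0],"roll": 0},
    {"fingers": 0,"travel": [-0.2,0,0],"roll": 0}
  ]
}}

```text
time_s: 22.05
tcp_pos: [0.549, -0.0234, 0.1263]
ee_rot: [[-0.991, -0.13, -0.003], [-0.13, 0.992, -0.0], [0.003, -0.0, -1.0]]
wrist_force: [-4.8, -0.4, 0.4]
gripper_width: 0.005
```

>>> {"op": "arm_command", "data": {
  "rows": [
    {"fingers": 0,"travel": [-0.1,0,0],"roll": 0},
    {"fingers": 0,"travel": [-0.2,0,0],"roll": 0},
    {"fingers": 0,"travel": [-0.2,0,0],"roll": 0}
  ]
}}

```text
time_s: 22.35
tcp_pos: [0.5492, -0.0234, 0.1262]
ee_rot: [[-0.992, -0.13, -0.007], [-0.13, 0.992, -0.001], [0.007, -0.0, -1.0]]
wrist_force: [-9.2, -1.1, 3.6]
gripper_width: 0.006
```

The travel has stopped at x = 0.549 and the force is up to 9 N, so this is the end stop. Backing off and lifting.

>>> {"op": "arm_command", "data": {
  "rows": [
    {"fingers": 0,"travel": [0.5,0,0],"roll": 0},
    {"fingers": 0,"travel": [2,0,0],"roll": 0},
    {"fingers": 0,"travel": [5,0,0],"roll": 0},
    {"fingers": 0,"travel": [8,0,0],"roll": 0},
    {"fingers": 0,"travel": [8,0,-4],"roll": 0},
    {"fingers": 0,"travel": [8,0,-8],"roll": 0},
    {"fingers": 0,"travel": [8,0,-12],"roll": 0},
    {"fingers": 0,"travel": [8,0,-12],"roll": 0},
    {"fingers": 0,"travel": [8,0,-12],"roll": 0}
  ]
}}

```text
time_s: 23.25
tcp_pos: [0.4744, -0.0328, 0.2482]
ee_rot: [[-0.991, -0.131, 0.007], [-0.131, 0.991, 0.002], [-0.007, 0.001, -1.0]]
wrist_force: [-0.3, -0.5, -1.1]
gripper_width: 0.006
```

```bash
python3 - <<'E'
from h import *
p,d=capture('scene');cv2.imwrite('pics/g9.png',cv2.resize(np.clip(p[140:215,220:320,::-1]*2.,0,255).astype(np.uint8),None,fx=7.5,fy=7.5,interpolation=2))
go([0,0,0],0)
Q=cloud("scene",d); m=(d>0)&(np.hypot(Q[...,0]-.56,Q[...,1]+.022)<.05)&(Q[...,2]>.112)&(Q[...,2]<.16);print(m.sum(),Q[m].mean(0))
for l in["soap_dispenser","onyx_cup","bud_vase"]: print(l,[np.round(r["position"],3) for r in search_frame("scene",l)][:1])
E
```

```text
t 23.3 tcp [ 0.4734 -0.033   0.2468] xang -172.5 j [ 15.7   6.5 -18.7  -0.  -64.6 -98.2]
F [-0.47 -0.4  -0.45] M [ 0.029 -0.081 -0.02 ] w 0.004
travel [46.58  9.43 24.55] roll -172.5
83 [ 0.57712701 -0.02013995  0.13218741]
soap_dispenser [array([0.58 , 0.321, 0.098])]
onyx_cup [array([ 0.531, -0.168,  0.057])]
bud_vase [array([ 0.646, -0.168,  0.058])]
```

View pics/g9.png

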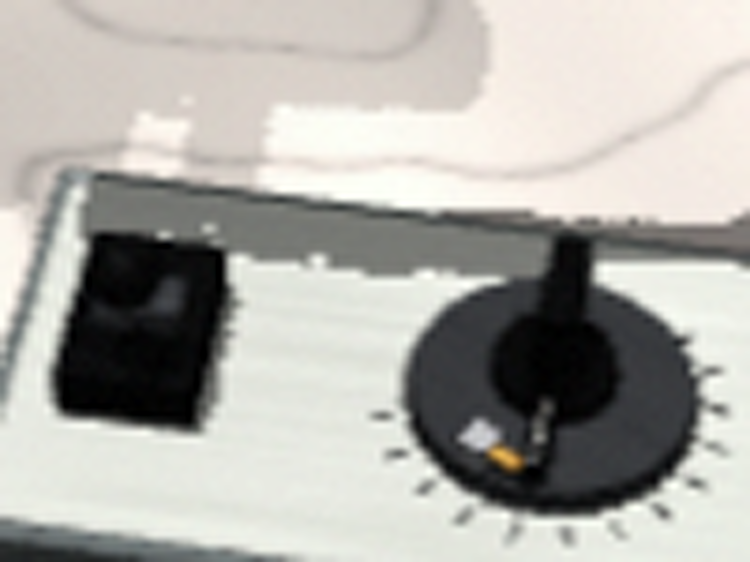

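The ball now leans to the far side (125,275). The pointer is still on the screw tip (530,458), and the lug is unmoved at (480,433). Handing in.

```bash
python3 -c "
from station import *
print(finish_job())"
```

```text
the job is handed in; nothing more can be done
None
```

The knob's pointer is resting against the brass stop screw, the lamp switch is fully over, and the job was handed in at about 23 s of the 70 s allowed. The hand-in reported no verdict.

- **Dial:** I turned the knob about 111° clockwise in one grasp. At the stop, the turning moment rose from about 0.03 to 0.26 N m. That is roughly 5 N at the screw, against the 9 N that would drag the ring. I eased back to a light press of about 1–2 N before letting go. In the later pictures the pointer still sits at the screw tip and the lug shows no visible movement.
- **Switch:** I pushed the ball along the console's +x with the fingers shut until it stopped moving and the force reached about 9 N. I then backed off and lifted clear. In the last picture the toggle leans to the far side.
- **Bystanders:** The dispenser, cup and vase are within about 1 mm of where they were first found.

Two checks were less certain:
- The moment reading is noisy (about ±0.03 N m), so I averaged readings to find the stop.
- The depth picture put the ball's shift at about 43 mm, against 47–48 mm expected for full travel. The two readings were taken differently, so I relied on the end stop I felt.

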